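Brush out the desk tumblers and bar them in the caddy

ROBOT

A 6-joint arm with a two-finger parallel gripper is mounted at the origin on the work surface; the furniture and walls round the work are solid. World frame = base frame: x ahead of the robot, y to its left, z up, the work surface at z = 0. Lengths are in mm, angles in degrees, forces in N, time in s.
With the tool pointing down it reaches from about 350 to 850 mm from the base axis. Payload 8.1 kg.
Tool frame: the origin (TCP) lies between the finger pads; the fingertips stand 22 mm ahead of it and the grasp point (between the pads) lies 3 mm ahead of it; z points along the fingers, y is the line along which they close (so a half turn about z gives the same grasp; the last joint's range is limited). The gripper opens to 85 mm and grips with 20 to 120 N. Pads are 22 mm wide; open, the fingers measure 114 mm over their backs; the gripper's body (76 mm by 85 mm) begins 54 mm behind the grasp point. The pads swing forward as they close: fully open they stand 13 mm farther back than shut.
Start: joints at [-80.753, 7.471, 85.268, -0, 87.261, -4.893], TCP at [146.602, -581.819, 253.292] pointing down, gripper open.
Joint ranges: [-169.43, 169.43], [-51.17, 129.36], [1.28, 143.12], [-76.62, 256.62], [0, 156.53], [-152.29, 152.29]. Speed limits (degrees/s): [136.94, 136.94, 159.86, 180, 180, 180].

INTERFACE

Orientations are given as [roll, pitch, yaw] about the fixed x, y, z axes, in that order (R = Rz(yaw) Ry(pitch) Rx(roll)).
In Python, from bench import sense, snapshot, calibration, hand_in gives the robot as it stands.
- The arm moves only by the shell command python3 -m crank 'ROWS' [FORCE]. ROWS is JSON, a list of rows, each a list of 5 numbers: the shift along the tool's x, y, z in cm, then the turn about the tool's z in rad, then the finger opening in cm, from 0 to 8.54. A call has 1 to 20 rows; each row is the pose to reach, as a shift and turn from the pose commanded when the call began, along the tool's axes at that moment; what a row does not reach only later rows make up. A row lasts 1/10 s, in which the tool goes at most 50 mm and 8.59 degrees, less where a joint would pass 70% of its speed; a pose out of reach is approached as far as the arm can. A call with a gripper value outside its range is refused whole. The fingers move at their own pace and stop on an object; FORCE is the grip in N (left out, the last holds). Time passes only in rows, so rows that repeat a pose let the fingers close. It gives the time, the measured TCP pose, the force, the opening and the grip force at its end, in the units of the state.
- sense(): the state, without advancing time (a new reading comes with each control period).
- snapshot(name): name is "scene" or "side" or "wrist"; returns (picture, depth): 384x512x3 uint8, red, green, blue; 384x512 float32, mm along the optical axis (not along the pixel's ray), 0 where there is no reading.
- calibration(name): a dict with "fovy" (degrees; the focal length in pixels is half the picture's height over the tangent of half this angle, whatever the lens; pixels are square), "cx", "cy" (the principal point, pixels), "rvec" (rotation vector, rad) and "tvec" (3), from world to camera coordinates, as OpenCV has them; the wrist camera has in their place "tool_from_camera" (4x4, takes a point from camera to tool coordinates, whose origin is the TCP and whose axes are the flange's). Camera axes: x right, y down, z forward; pixel columns grow to the right and rows downward; lengths in mm; the calibration is good to about 2 mm. The wrist camera is an equidistant fisheye: a pixel r from the principal point sees the ray r / f radians off the axis. A picture is of the moment at which its call begins: read the wrist's pose just before it. calibration takes no time and is no camera call.
- hand_in(): hands the job in; it is judged then, once.
The state is a dict: "time": time; "joint_pos": joint angles; "qd": joint speeds; "joint_efforts": joint torques, N m; "tool_pos": TCP position; "tcp_rot": TCP orientation; "ft_force": force on the tool from outside, world axes, zero at the start; "wrist_torque": the same for the moment, N m; "finger_gap": finger opening in mm; "grip_force": force on a finger pad.
Only numpy, scipy, OpenCV 4.12 (cv2) and the standard library are available. Lean on these libraries where they do the work, as an engineer would, in place of code of your own. Each camera call takes 0.05 s, during which the arm holds its last target. There are 200 camera calls.

TASK

Lift the retaining bar off the caddy and brush out the tumblers on the desk (two or three of white, blue and black) with the bottle brush, palest first: white, then blue, then black. In each, push the brush down to the bottom, draw it well up inside, and push it down to the bottom again. Leave every tumbler upright in a pocket of its own in the wooden caddy, the brush standing head down in its stand, and the bar back across the row, down in the notches of both end posts, all let go; do not push the mug, sticky pad or tin about.

Things in the scene. Friction and masses are not known exactly. Their poses are not given: they have to be found in the camera images.
- caddy: light wooden cup caddy, fixed, 92 x 292 mm; origin under its centre, z up, its length along its y. Floor 6 mm thick, three square pockets (70 mm along its x, 70 mm along its y) in a row, parted by strips 12 mm high above the floor; a post at each end (46 mm along x, 14 mm along y) rises to 104 mm, with two cheeks on it up to 124 mm that leave a 28 mm wide notch, open along y
- pocket_a (a point): centre of the floor of the caddy's pocket at +76 mm along its y
- pocket_b (a point): centre of the floor of its middle pocket
- pocket_c (a point): centre of the floor of its pocket at -76 mm along its y
- notch_a (a point): centre of the notch's floor on the post at +135 mm along the caddy's y, 104 mm above the desk
- notch_b (a point): the same on the post at -135 mm
- brush_stand: white round brush stand, fixed, 80 mm tall, bore 42 mm wide, foot 68 mm wide; origin under its centre
- stand_in (a point): centre of the stand's inside floor, 8 mm above the desk
- brush: whole brush; origin at the tip of its head, z along the handle
- brush_tip (a point): flat tip of the bottle brush: white and blue head 28 mm across and 70 mm long, then a thin steel shaft, then a round green handle; 210 mm in all; 70 g. It stands head down in its stand at the start. z points along it to the handle
- brush_grip (a point): middle of the brush's green handle (18 mm across, reaching from 135 to 210 mm above the tip), 175 mm above the tip; z along the brush
- bar: whole retaining bar, which lies in the two notches across the caddy at the start; origin at the centre of its underside, z up, length along y. The desk round x 0.41, y -0.37 is bare: there is room to lay it aside there, parallel to the caddy
- bar_grip (a point): centre of the black grip block (18 mm wide along x, 60 mm along y, 24 mm tall) on top of the aluminium retaining bar (20 mm wide along x, 310 mm long along y, 12 mm thick, about 0.2 kg); this point is 24 mm above the bar's underside
- bar_end_a (a point): point on the bar's underside 135 mm from its middle along its +y, that bears in a notch
- bar_end_b (a point): the same, 135 mm along its -y
- mug: grey-green mug that stands near the work, 91 mm tall, 84 mm across, with a handle: leave alone; origin on its underside
- sticky_pad: yellow sticky-note pad, 76 x 76 x 28 mm: leave alone; origin under its centre
- tin: round blue-grey tin, 66 mm across, 33 mm tall: leave alone; origin under its centre
- cup_white: whole white tumbler; origin at the centre of its underside
- cup_white_mid (a point): centre, half-way up, of the white tumbler: open-topped, 90 mm tall, 60 mm across outside (50 mm at the very foot), 52 mm across inside, inside floor 5 mm above its underside, 0.2 kg; z along its axis. May be absent
- cup_blue: whole blue tumbler; origin at the centre of its underside
- cup_blue_mid (a point): centre, half-way up, of the blue tumbler: open-topped, 90 mm tall, 60 mm across outside (50 mm at the very foot), 52 mm across inside, inside floor 5 mm above its underside, 0.2 kg; z along its axis. May be absent
- cup_black: whole black tumbler; origin at the centre of its underside
- cup_black_mid (a point): centre, half-way up, of the black tumbler: open-topped, 90 mm tall, 60 mm across outside (50 mm at the very foot), 52 mm across inside, inside floor 5 mm above its underside, 0.2 kg; z along its axis. May be absent

How it is judged:
By the outcome, as a careful person would: the job done as asked, in the order asked, and still so for the second after the job is handed in, with the robot touching nothing.
Of cup_white, cup_blue, cup_black only 2 to 3 are there at a start; the rules pass over those that are not, and their reading is None.
At some moment in a run one of bar, cup_white, cup_blue, cup_black may be knocked a few centimetres aside while the robot is not near it.
It also fails if it takes over 210 s, if anything falls off the work surface, if the arm or the gripper's body presses on something with over 40 N, if the wrist force passes 120 N, or if a joint passes its speed limit or range.

## Working session

There is one attempt and no reset: what is moved stays moved. The work goes in short steps, Python scripts to look and compute and a shell command to move; the robot and the scene stay as the last step left them, time stands still between calls to the robot, and variables do not carry over. Pictures are saved under pics/ and viewed, at most 14 in all, crops included, and the job is handed in when it is done.

```bash
ls; mkdir -p pics
cat > h.py <<'E'
import numpy as np, cv2
from bench import sense, snapshot, calibration
from scipy.spatial.transform import Rotation as R
def snap(n,name):
    s=sense(); im,d=snapshot(n); cv2.imwrite(f'pics/{name}.png',im[:,:,::-1]); np.savez(f'pics/{name}.npz',im=im,d=d,p=s['tool_pos'],r=s['tcp_rot']); return im,d,s
def rays(n,uv,s=None,H=384):
    c=calibration(n); uv=np.atleast_2d(np.float64(uv)); f=H/2/np.tan(np.radians(c['fovy'])/2)
    q=(uv-[c['cx'],c['cy']])/f
    if n=='wrist':
        r=np.linalg.norm(q,axis=1)+1e-9; d=np.c_[q*(np.sin(r)/r)[:,None],np.cos(r)]
        T=np.array(c['tool_from_camera']); Rw=R.from_euler('xyz',s['tcp_rot'],degrees=True).as_matrix()
        return Rw@T[:3,3]+np.array(s['tool_pos']), d@(Rw@T[:3,:3]).T
    Rm=cv2.Rodrigues(np.float64(c['rvec']))[0]; t=np.float64(c['tvec']).ravel()
    return -Rm.T@t, np.c_[q,np.ones(len(q))]@Rm
def onz(n,uv,z,s=None):
    o,d=rays(n,uv,s); return o+d*((z-o[2])/d[:,2])[:,None]
def cloud(n,d,s=None):
    H,W=d.shape; v,u=np.mgrid[:H,:W]; o,r=rays(n,np.c_[u.ravel(),v.ravel()],s)
    c=calibration(n)
    if n=='wrist':
        T=np.array(c['tool_from_camera']);Rw=R.from_euler('xyz',s['tcp_rot'],degrees=True).as_matrix(); ax=Rw@T[:3,2]; k=d.ravel()/(r@ax)
    else: k=d.ravel()
    return (o+r*k[:,None]).reshape(H,W,3)
E
python3 - <<'E'
from h import *
a=snap('scene','s0');b=snap('side','d0');c=snap('wrist','w0')
cv2.imwrite('pics/w.png',np.hstack([cv2.resize(x[0][:,:,::-1],(400,300)) for x in (b,c)]))
for n in('scene','side','wrist'): print({k:np.round(v,2).tolist() for k,v in calibration(n).items()})
print(sense())
E
```

```text
pics
{'fovy': 44.28, 'cx': 256.22, 'cy': 196.61, 'rvec': [0.89, -2.42, 1.19], 'tvec': [374.29, 404.58, 781.46]}
{'fovy': 54.52, 'cx': 258.71, 'cy': 194.63, 'rvec': [2.2, -0.01, 0.0], 'tvec': [-579.83, 28.78, 1014.28]}
{'fovy': 65.71, 'cx': 255.3, 'cy': 188.93, 'tool_from_camera': [[0.0, -0.96, -0.29, 75.37], [1.0, 0.0, 0.0, -0.55], [0.0, -0.29, 0.96, -120.11], [0.0, 0.0, 0.0, 1.0]]}
{'time': 0.15, 'joint_pos': array([-8.07529573e+01,  7.50444731e+00,  8.53145616e+01,  4.01225694e-04,
        8.72644203e+01, -4.89290233e+00]), 'qd': array([-0.02031687, -0.10450187, -0.29588591, -0.12375752,  0.01577495,
       -0.06959148]), 'joint_efforts': array([ 5.77365081e-04, -5.70066118e+01, -5.01157916e+01, -2.41649559e-04,
        9.61527665e-03,  2.15764089e-05]), 'tool_pos': array([ 146.53534113, -581.41591958,  252.49662232]), 'tcp_rot': array([-1.79916909e+02, -7.51524994e-03,  1.41399201e+01]), 'ft_force': array([0.40060434, 0.14773059, 0.04240753]), 'wrist_torque': array([ 0.00945976,  0.00237731, -0.02981454]), 'grip_force': 0.0, 'finger_gap': 85.2106272114573}
```

View pics/s0.png

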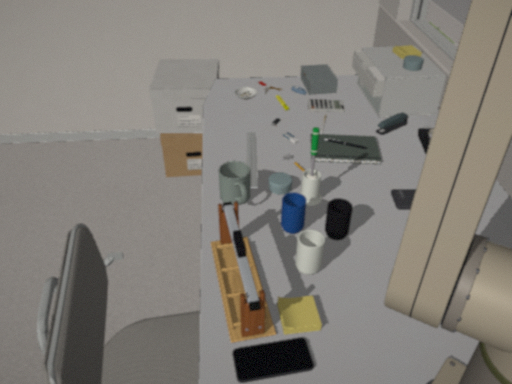

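View pics/w.png

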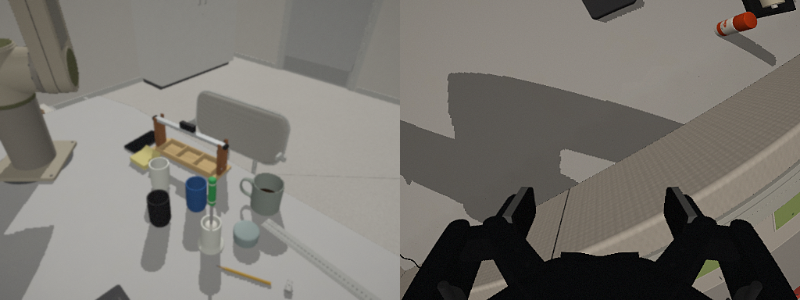

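The scene shows the caddy around (240,285) with its bar on it. The white cup is at (310,252), blue at (293,213) and black at (339,219). The brush is in its stand at (312,165), the mug at (235,183), the tin at (280,183) and the pad at (300,313). All three cups are present.

```bash
cat > m.py <<'E'
from h import *
import sys
def fitc(P,r=None):
    from scipy.optimize import least_squares
    f=lambda x:np.hypot(P[:,0]-x[0],P[:,1]-x[1])-(x[2] if r is None else r)
    x0=[*P[:,:2].mean(0)]+([30] if r is None else [])
    return least_squares(f,x0,loss='soft_l1',f_scale=1).x
def load(n):
    z=np.load(f'pics/{n}.npz'); s=dict(tool_pos=z['p'],tcp_rot=z['r']); cam={'s':'scene','d':'side','w':'wrist'}[n[0]]
    P=cloud(cam,z['d'],s); hsv=cv2.cvtColor(z['im'],cv2.COLOR_RGB2HSV); return P,hsv,z['d']>0,s
E
python3 - <<'E'
from m import *
for n in('s0','d0'):
    P,h,ok,s=load(n); H,S,V=[h[...,i].astype(int) for i in range(3)]
    x,y,z=P[...,0],P[...,1],P[...,2]
    ok&=(x>200)&(x<900)&(y>-700)&(y<300)
    t=ok&(z>3)&(z<250)
    desk=ok&(abs(z)<15); print(n,'desk z',np.median(z[desk]))
    # clusters of everything above desk, in plan
    g=np.zeros((500,350),np.uint8); iy=((y+700)/2).astype(int);ix=((x-200)/2).astype(int)
    m=t&(z>15); g[iy[m],ix[m]]=1
    k,l,st,ce=cv2.connectedComponentsWithStats(cv2.morphologyEx(g,1,np.ones((3,3),np.uint8)))
    for i in range(1,k):
        if st[i,4]<60: continue
        mm=m&(l[iy.clip(0,499),ix.clip(0,349)]==i); q=P[mm]
        print(i,'x',q[:,0].min().round(),q[:,0].max().round(),'y',q[:,1].min().round(),q[:,1].max().round(),'z',q[:,2].max().round(),'hsv',np.median(h[mm],0), len(q))
    for nm,mk in dict(blue=(H>105)&(H<125)&(S>150),black=(V<60),green=(H>50)&(H<85)&(S>120),yellow=(H>20)&(H<35)&(S>110)).items():
        q=P[t&mk&(z>15)]; print(nm,len(q),q.mean(0).round() if len(q) else '',np.percentile(q,[2,98],axis=0).round().tolist() if len(q) else '')
E
```

```text
s0 desk z 1.6664083994841121
1 x 557.0 739.0 y -698.0 -531.0 z 28.0 hsv [64. 23. 72.] 451
2 x 605.0 688.0 y -699.0 -648.0 z 19.0 hsv [60. 23. 72.] 65
5 x 708.0 747.0 y -666.0 -631.0 z 19.0 hsv [60. 17. 79.] 27
6 x 696.0 708.0 y -662.0 -641.0 z 17.0 hsv [58. 23. 75.] 8
9 x 532.0 549.0 y -641.0 -615.0 z 17.0 hsv [58.  20.  76.5] 18
18 x 820.0 843.0 y -576.0 -552.0 z 18.0 hsv [100.  15. 125.] 13
28 x 366.0 432.0 y -537.0 -463.0 z 19.0 hsv [120.   10.5  54. ] 100
36 x 569.0 622.0 y -375.0 -322.0 z 221.0 hsv [ 35.  15. 143.] 757
37 x 651.0 718.0 y -364.0 -298.0 z 39.0 hsv [ 90.  28. 117.] 373
38 x 430.0 491.0 y -304.0 -241.0 z 94.0 hsv [120.  40.  23.] 906
39 x 682.0 798.0 y -264.0 -174.0 z 94.0 hsv [ 63.  18. 112.] 1192
40 x 527.0 588.0 y -253.0 -189.0 z 94.0 hsv [108. 189. 105.] 862
41 x 417.0 477.0 y -165.0 -102.0 z 95.0 hsv [ 33.  14. 167.] 1041
42 x 476.0 604.0 y -96.0 10.0 z 23.0 hsv [ 18. 125. 145.] 185
43 x 399.0 659.0 y -97.0 113.0 z 145.0 hsv [ 17. 123. 113.] 2806
44 x 328.0 433.0 y -57.0 47.0 z 32.0 hsv [ 25. 122. 160.] 1183
45 x 412.0 453.0 y 17.0 54.0 z 21.0 hsv [ 17.  123.5 
[... 651 characters left out ...]
25.] 1240
8 x 686.0 799.0 y -263.0 -177.0 z 93.0 hsv [55. 18. 99.] 2012
9 x 531.0 590.0 y -251.0 -191.0 z 93.0 hsv [107. 165.  91.] 1100
10 x 420.0 480.0 y -165.0 -101.0 z 93.0 hsv [ 34.  14. 144.] 948
11 x 401.0 660.0 y -98.0 112.0 z 143.0 hsv [ 19.  97. 118.] 2350
12 x 331.0 435.0 y -55.0 48.0 z 31.0 hsv [ 26.  92. 184.] 552
13 x 708.0 900.0 y 135.0 300.0 z 82.0 hsv [ 23.  19. 111.] 1468
blue 923 [ 561. -229.   61.] [[537.0, -250.0, 18.0], [585.0, -192.0, 91.0]]
black 1374 [ 487. -239.   70.] [[440.0, -302.0, 19.0], [764.0, 13.0, 140.0]]
green 222 [ 598. -354.  190.] [[591.0, -357.0, 149.0], [605.0, -346.0, 219.0]]
yellow 2 [ 769. -193.   34.] [[767.0, -193.0, 34.0], [771.0, -193.0, 35.0]]
```

Run:
```python
from m import *
for n in('s0','d0'):
    P,h,ok,s=load(n); H,S,V=[h[...,i].astype(int) for i in range(3)]
    x,y,z=P[...,0],P[...,1],P[...,2]
    reg=ok&(x>380)&(x<680)&(y>-105)&(y<120)
    bar=reg&(z>108)&(z<150)&(S<70)
    q=P[bar]; 
    (c,wh,a)=cv2.minAreaRect(np.float32(q[:,:2])); print(n,'bar',c,wh,a,len(q))
    gr=reg&(z>122)&(V<60); q=P[gr]; print('grip',cv2.minAreaRect(np.float32(q[:,:2])),q[:,2].max(),len(q))
    top=reg&(z>135)&(z<148)&(V<60);q=P[top];print('griptop',q.mean(0),cv2.minAreaRect(np.float32(q[:,:2])))
    cad=reg&(z>4)&(z<150)&(S>70); q=P[cad]; print('caddy',cv2.minAreaRect(np.float32(q[:,:2])),len(q))
    po=reg&(z>116)&(z<130)&(S>70); q=P[po]
    c1=q[q[:,0]<530];c2=q[q[:,0]>530];print('posts',c1.mean(0),c2.mean(0),len(c1),len(c2))
    for nm,c in dict(black=(462,-273),blue=(559,-221),white=(449,-133)).items():
        q=P[ok&(np.hypot(x-c[0],y-c[1])<45)&(z>86)&(z<98)]; print(nm,fitc(q),len(q), cv2.minEnclosingCircle(np.float32(q[:,:2])))
    q=P[ok&(np.hypot(x-597,y+350)<45)&(z>20)&(z<78)];print('stand',fitc(q),len(q))
    q=P[ok&(np.hypot(x-597,y+350)<45)&(z>150)&(z<210)];print('handle',fitc(q,9),len(q))
```

```text
s0 bar (528.8392333984375, 7.168365478515625) (44.953155517578125, 315.9225158691406) 53.60721206665039 1088
grip ((527.8977661132812, 12.280961036682129), (15.913925170898438, 57.49058151245117), 51.19913864135742) 144.69471796750497 202
griptop [526.38739607  13.85468081 140.59850719] ((527.9417114257812, 12.327543258666992), (15.88300895690918, 57.45518112182617), 50.976341247558594)
caddy ((522.2739868164062, 10.729942321777344), (188.11770629882812, 317.0961608886719), 78.55492401123047) 4344
posts [430.63938922  85.73520325 121.97046057] [637.15531097 -71.73497778 122.27391447] 107 37
black [ 460.94194629 -271.98135898   27.77529136] 157 ((460.879150390625, -271.9425048828125), 31.940765380859375)
blue [ 558.06386404 -219.65153669   27.99460531] 146 ((559.4006958007812, -220.85748291015625), 32.43164825439453)
white [ 447.27363346 -133.40463412   27.73358962] 174 ((446.6390686035156, -134.33822631835938), 31.11299705505371)
stand [ 594.73562548 -347.21307421   22.56877036] 390
handle [ 595.80857937 -349.13969316] 150
d0 bar (529.848388671875, 11.540115356445312) (46.51666259765
[... 270 characters left out ...]
077943801879883, 56.38243865966797), 56.14157485961914)
caddy ((525.376953125, 9.9805908203125), (184.55601501464844, 310.1347351074219), 79.12266540527344) 3195
posts [427.28757393  81.64064005 121.42446959] [640.60281402 -73.21640516 121.49251226] 28 38
black [ 463.75372474 -273.00579443   27.88288765] 205 ((462.98944091796875, -272.75103759765625), 30.64603042602539)
blue [ 560.90865478 -220.87842081   27.68907903] 181 ((559.8277587890625, -219.73751831054688), 30.755146026611328)
white [ 450.14275226 -134.38595283   27.77611818] 155 ((450.39141845703125, -132.2950439453125), 31.862503051757812)
stand [ 597.61190889 -349.5455149    22.44826595] 759
handle [ 597.66741745 -346.83228167] 270
```

```bash
cat >> h.py <<'E'
def rel(x,y,z,yaw=None):
    s=sense(); Rw=R.from_euler('xyz',s['tcp_rot'],degrees=True).as_matrix()
    d=Rw.T@(np.array([x,y,z])-s['tool_pos'])/10; t=0 if yaw is None else -np.radians((yaw-s['tcp_rot'][2]+180)%360-180)
    print('row',d.round(2).tolist(),round(float(t),3))
E
python3 -m crank '[[51.5,-47.8,0,0.892,8.5],[51.5,-47.8,0,0.892,8.5],[51.5,-47.8,0,0.892,8.5],[51.5,-47.8,0,0.892,8.5],[51.5,-47.8,0,0.892,8.5],[51.5,-47.8,0,0.892,8.5],[51.5,-47.8,0,0.892,8.5],[51.5,-47.8,0,0.892,8.5],[51.5,-47.8,0,0.892,8.5],[51.5,-47.8,0,0.892,8.5],[51.5,-47.8,0,0.892,8.5],[51.5,-47.8,0,0.892,8.5],[51.5,-47.8,0,0.892,8.5],[51.5,-47.8,0,0.892,8.5],[51.5,-47.8,0,0.892,8.5],[51.5,-47.8,0,0.892,8.5],[51.5,-47.8,0,0.892,8.5],[51.5,-47.8,0,0.892,8.5],[51.5,-47.8,0,0.892,8.5]]' 60
python3 - <<'E'
from m import *
snap('wrist','w1'); print(sense()['joint_pos'])
P,h,ok,s=load('w1'); H,S,V=[h[...,i].astype(int) for i in range(3)]
x,y,z=P[...,0],P[...,1],P[...,2]
reg=ok&(x>380)&(x<680)&(y>-120)&(y<130)
for nm,m in dict(top=reg&(z>134)&(z<146)&(V<70), bar=reg&(z>112)&(z<122)&(S<70), post=reg&(z>118)&(z<130)&(S>70), strips=reg&(z>10)&(z<26)&(S>70),floor=reg&(z>3)&(z<9)&(S>70)).items():
    q=P[m]
    if len(q)>5: print(nm,len(q),q.mean(0).round(1),q.min(0).round(),q.max(0).round(),cv2.minAreaRect(np.float32(q[:,:2])))
E
```

```text
time: 2.05
tool_pos: [528.8, 6.2, 253.4]
tcp_rot: [180.0, -0.0, -37.1]
ft_force: [0.3, -0.3, 1.1]
finger_gap: 85.2
grip_force: 0.0
[-4.86137226e+00 -3.58623558e+00  9.65597840e+01 -8.94189594e-03
  8.70142911e+01  1.22208616e+02]
top 1453 [532.2  10.1 139. ] [504. -12. 134.] [558.  35. 141.] ((530.9597778320312, 10.938213348388672), (17.89430809020996, 59.09489822387695), 52.05563735961914)
bar 4890 [551.6  -4.4 115.4] [403. -90. 112.] [660. 113. 122.] ((528.6181640625, 7.826026916503906), (44.895084381103516, 310.39361572265625), 54.51605224609375)
post 524 [558.   -9.3 122.6] [409. -93. 118.] [658. 111. 129.] ((533.9990844726562, 9.017791748046875), (45.197174072265625, 282.7298278808594), 52.73597717285156)
strips 4636 [490.4   2.5  17.5] [380. -97.  10.] [652. 114.  26.] ((496.6667785644531, -24.561279296875), (183.16726684570312, 274.64007568359375), 52.66526412963867)
floor 7303 [540.    1.    5.5] [ 380. -114.    3.] [676. 130.   9.] ((495.8210144042969, -21.208343505859375), (186.752685546875, 316.1259765625), 52.75360107421875)
```

View pics/w1.png

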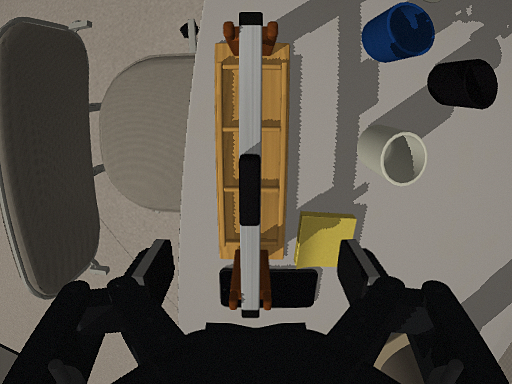

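The wrist view shows the bar running vertically at column 250. The grip block is at (250,190) and the post tops are at (250,38) and (250,280). The caddy centre comes out near (534,9) at -37.3°. Next I grip the bar.

```bash
python3 -m crank '[[-0.1,-0.5,4,0.003,6],[-0.1,-0.5,8,0.003,6],[-0.1,-0.5,10.5,0.003,6],[-0.1,-0.5,11.3,0.003,6],[-0.1,-0.5,11.3,0.003,4],[-0.1,-0.5,11.3,0.003,1],[-0.1,-0.5,11.3,0.003,1],[-0.1,-0.5,11.3,0.003,1],[-0.1,-0.5,11.3,0.003,1],[-0.1,-0.5,11.3,0.003,1]]' 60
python3 -m crank '[[0,0,-2,0,1],[0,0,-5,0,1],[0,0,-8,0,1],[0,0,-8,0,1]]'
python3 - <<'E'
from h import *
rel(410,-370,225,-37.3); snap('side','d1')
E
```

```text
time: 3.1
tool_pos: [533.0, 11.8, 142.8]
tcp_rot: [-179.9, -0.2, -37.1]
ft_force: [-1.0, -0.6, 6.6]
finger_gap: 16.8
grip_force: 59.7
time: 3.5
tool_pos: [534.3, 12.0, 226.2]
tcp_rot: [-179.7, -0.4, -37.1]
ft_force: [0.8, -0.3, -1.2]
finger_gap: 16.7
grip_force: 58.9
row [13.15, 37.96, 0.03] 0.003
```

```bash
python3 -m crank '[[0.5,4,0,0,1],[1,8,0,0,1],[2,12,0,0,1],[3,16,0,0,1],[4,20,0,0,1],[5,24,0,0,1],[6,28,0,0,1],[7,32,0,0,1],[9,35,0,0,1],[11,37,0,0,1],[13,38,0,0,1],[13.1,38,0,0,1],[13.1,38,4,0,1],[13.1,38,8,0,1],[13.1,38,12,0,1],[13.1,38,15,0,1],[13.1,38,17,0,1],[13.1,38,18,0,1],[13.1,38,18.6,0,1],[13.1,38,18.6,0,1]]'
python3 -c "
from h import *
print(sense()['ft_force'])
snap('side','d1');snap('scene','s1')"
```

```text
time: 5.55
tool_pos: [406.2, -368.8, 37.4]
tcp_rot: [-180.0, 0.1, -37.1]
ft_force: [-15.2, 14.5, 32.5]
finger_gap: 16.8
grip_force: 66.8
[-15.19355479  14.48032941  32.46501051]
```

View pics/d1.png

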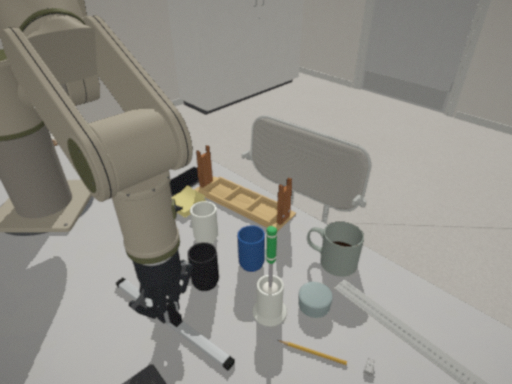

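The side view shows the bar lying flat on the bare desk at about (175,320), with the caddy notches free. I release it and go to the brush.

```bash
python3 -m crank '[[0,0,-0.2,0,3],[0,0,-0.2,0,4],[0,0,-0.2,0,4],[0,0,-3,0,4],[0,0,-7,0,5],[0,0,-12,0,5],[0,0,-17,0,5],[0,0,-22,0,5],[0,0,-24,0,5]]'
python3 - <<'E'
from m import *
rel(597,-348.5,275)
snap('wrist','w2');rr='w2'
P,h,ok,s=load('w2'); H,S,V=[h[...,i].astype(int) for i in range(3)]
x,y,z=P[...,0],P[...,1],P[...,2]
for lo,hi,c,r,nm in((86,98,(462,-273),45,'black'),(86,98,(559,-221),45,'blue'),(210,230,(597,-348),30,'brushtop'),(150,208,(597,-348),30,'handle'),(76,88,(597,-348),30,'stand')):
    q=P[ok&(np.hypot(x-c[0],y-c[1])<r)&(z>lo)&(z<hi)]
    if len(q)>8: print(nm,len(q),fitc(q,9 if nm in('handle','brushtop') else None).round(1),q.mean(0).round(1))
E
```

```text
time: 6.55
tool_pos: [407.8, -371.3, 280.6]
tcp_rot: [179.9, -0.5, -37.1]
ft_force: [0.7, -0.4, 0.5]
finger_gap: 49.9
grip_force: 0.0
row [13.7, -13.24, 0.65] 0.0
black 553 [ 462.6 -272.4   27.7] [ 463.  -272.1   89.1]
blue 486 [ 559.7 -220.1   27.8] [ 559.4 -220.6   88.9]
brushtop 433 [ 597.7 -346.4] [ 594.7 -348.2  216.1]
handle 744 [ 597.2 -346.9] [ 590.9 -350.2  181.6]
stand 472 [ 596.4 -347.3   22.5] [ 594.7 -348.    79. ]
```

```bash
python3 -m crank '[[4,-4,0,0,5],[8,-8,0,0,5],[11,-11,0,0,5],[13.6,-13.3,0,0,5],[13.6,-13.3,0,0,5],[13.6,-13.3,0,0,5],[13.6,-13.3,3,0,5],[13.6,-13.3,6,0,5],[13.6,-13.3,9,0,5],[13.6,-13.3,9.5,0,5],[13.6,-13.3,9.5,0,4],[13.6,-13.3,9.5,0,2],[13.6,-13.3,9.5,0,1],[13.6,-13.3,9.5,0,1],[13.6,-13.3,9.5,0,1],[13.6,-13.3,9.5,0,1],[13.6,-13.3,9.5,0,1]]' 60
python3 -c "
from h import *
print(sense()['ft_force'])"
```

```text
time: 8.3
tool_pos: [596.4, -347.0, 182.5]
tcp_rot: [180.0, -0.3, -37.1]
ft_force: [-0.4, 0.2, 7.5]
finger_gap: 16.7
grip_force: 58.6
[-0.37912365  0.24289045  7.48050917]
```

```bash
python3 -m crank '[[0,0,-3,0,1],[0,0,-6,0,1],[0,0,-9,0,1],[0,0,-12.3,0,1],[-4,-1.3,-12.3,0,1],[-8,-2.6,-12.3,0,1],[-12,-4,-12.3,0,1],[-16,-5.3,-12.3,0,1],[-20,-6.6,-12.3,0,1],[-23,-7.5,-12.3,0,1],[-24.6,-8.1,-12.3,0,1],[-24.6,-8.1,-12.3,0,1],[-24.6,-8.1,-12.3,0,1]]'
cat > look.py <<'E'
from m import *
n=sys.argv[1]; snap('wrist',n); P,h,ok,s=load(n); x,y,z=P[...,0],P[...,1],P[...,2]; print(sense()['tool_pos'].round(1),sense()['ft_force'].round(1))
H,S,V=[h[...,i].astype(int) for i in range(3)]
a=ok&(z>84)&(z<98)&(x>300)&(x<680)&(y>-500)&(y<60)
for nm,m in dict(white=(S<70)&(V>90),blue=(H>98)&(H<125)&(S>110),black=(V<60)).items():
    g=np.uint8(a&m); k,l,st,_=cv2.connectedComponentsWithStats(cv2.dilate(g,np.ones((7,7))))
    for i in range(1,k):
        q=P[(g>0)&(l==i)]
        if len(q)>60:
            f=fitc(q)
            if 25<f[2]<33: print(nm,len(q),f.round(1),q[:,2].mean().round(1))
t=ok&(z<s['tool_pos'][2]-60)&(z>100)&(np.hypot(x-s['tool_pos'][0],y-s['tool_pos'][1])<35)
for lo in(100,120,140,160,180):
    q=P[t&(z>lo)&(z<lo+20)]
    if len(q)>10: print('brush',lo,len(q),q.mean(0).round(1),q[:,2].min().round(1))
E
python3 look.py w3
```

```text
time: 9.6
tool_pos: [448.3, -133.1, 303.2]
tcp_rot: [-180.0, -0.1, -37.1]
ft_force: [0.1, 0.4, -1.4]
finger_gap: 16.8
grip_force: 58.5
[ 448.4 -133.4  302.9] [ 0.6 -0.2 -0.5]
white 428 [ 449.9 -132.9   27.6] 89.1
blue 583 [ 559.9 -218.7   27.5] 88.9
black 580 [ 463.4 -270.7   27.6] 88.7
brush 120 49 [ 457.9 -139.7  135.7] 130.9
brush 140 112 [ 458.1 -140.   150.4] 142.3
brush 160 150 [ 457.8 -140.3  169.6] 160.0
brush 180 781 [ 452.3 -135.7  194. ] 180.2
```

View pics/w3.png

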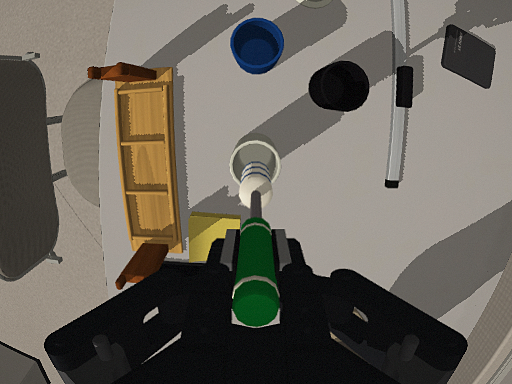

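The wrist view shows the brush hanging vertically over the white cup, whose rim centre is at (255,160). Blue is at (257,45) and black at (340,85).

```bash
python3 -m crank '[[0,0,3,0,1],[0,0,6,0,1],[0,0,9,0,1],[0,0,11,0,1],[0,0,11.8,0,1],[0,0,12.2,0,1],[0,0,12.4,0,1],[0,0,12.4,0,1]]'
```

```text
time: 10.45
tool_pos: [448.9, -133.5, 179.7]
tcp_rot: [-180.0, -0.1, -37.2]
ft_force: [-0.5, -0.1, 0.4]
finger_gap: 16.9
grip_force: 58.5
```

```bash
python3 -m crank '[[0,0,0.15,0,1],[0,0,0.3,0,1],[0,0,0.3,0,1]]'
```

```text
time: 10.75
tool_pos: [450.1, -134.0, 179.4]
tcp_rot: [-179.9, -0.4, -37.1]
ft_force: [-3.8, -0.2, 17.0]
finger_gap: 16.4
grip_force: 60.4
```

```bash
python3 -m crank '[[0,0,-2,0,1],[0,0,-4,0,1],[0,0,-5.7,0,1],[0,0,-5.7,0,1],[0,0,-4,0,1],[0,0,-2,0,1],[0,0,-0.5,0,1],[0,0,0,0,1],[0,0,0.05,0,1],[0,0,0.05,0,1]]'
python3 -m crank '[[0,0,-3,0,1],[0,0,-6,0,1],[0,0,-9,0,1],[0,0,-12.8,0,1],[0,0,-12.8,0,1]]'; python3 look.py w4
python3 -c "
from h import *
rel(559.5,-219.5,302)"
```

```text
time: 11.75
tool_pos: [449.1, -133.6, 177.2]
tcp_rot: [-180.0, -0.2, -37.1]
ft_force: [-4.6, 0.4, 18.3]
finger_gap: 16.3
grip_force: 61.1
time: 12.25
tool_pos: [450.1, -133.8, 308.3]
tcp_rot: [-179.9, -0.5, -37.1]
ft_force: [0.6, -1.2, 0.3]
finger_gap: 16.6
grip_force: 59.0
[ 449.4 -133.5  305.4] [-0.1  0.1 -0.6]
white 398 [ 449.8 -133.    27.6] 89.2
blue 543 [ 559.9 -218.8   27.5] 89.0
black 546 [ 463.5 -270.8   27.6] 88.8
brush 120 18 [ 459.7 -141.2  139.2] 138.2
brush 140 105 [ 460.9 -141.2  150.9] 140.2
brush 160 150 [ 460.8 -140.9  170.7] 160.3
brush 180 161 [ 460.  -140.8  190.1] 180.0
row [13.97, 0.21, 0.42] 0.0
```

```bash
python3 -m crank '[[4,0,0,0,1],[8,0.1,0,0,1],[12,0.2,0,0,1],[14,0.2,0,0,1],[14,0.2,0,0,1],[14,0.2,0,0,1],[14,0.2,3,0,1],[14,0.2,6,0,1],[14,0.2,9,0,1],[14,0.2,11.5,0,1],[14,0.2,12.4,0,1],[14,0.2,12.7,0,1],[14,0.2,12.9,0,1],[14,0.2,12.9,0,1]]'
```

```text
time: 13.7
tool_pos: [559.0, -219.2, 177.2]
tcp_rot: [-180.0, -0.2, -37.1]
ft_force: [-3.0, 0.6, 12.0]
finger_gap: 16.4
grip_force: 60.7
```

Contact in blue at 12 N. I'll draw up, push down again and come out.

```bash
python3 -m crank '[[0,0,0.1,0,1],[0,0,0.1,0,1],[0,0,-2,0,1],[0,0,-4,0,1],[0,0,-5.7,0,1],[0,0,-5.7,0,1],[0,0,-4,0,1],[0,0,-2,0,1],[0,0,-0.5,0,1],[0,0,0.1,0,1],[0,0,0.15,0,1],[0,0,0.15,0,1]]'
python3 -m crank '[[0,0,-3,0,1],[0,0,-6,0,1],[0,0,-9,0,1],[0,0,-12.6,0,1],[0,0,-12.6,0,1]]'; python3 look.py w5
python3 -c "
from h import *
rel(463,-271.5,302)"
```

```text
time: 14.9
tool_pos: [559.9, -219.8, 175.6]
tcp_rot: [-180.0, -0.3, -37.1]
ft_force: [-1.5, -0.4, 16.8]
finger_gap: 16.7
grip_force: 61.3
time: 15.4
tool_pos: [560.2, -219.8, 304.3]
tcp_rot: [-179.9, -0.5, -37.1]
ft_force: [0.1, 0.2, -0.3]
finger_gap: 16.9
grip_force: 59.1
[ 559.5 -219.4  301.3] [-2.1 -0.7 -1.1]
blue 416 [ 560.8 -219.7   27.4] 89.0
black 504 [ 464.1 -271.7   27.5] 88.5
brush 120 29 [ 565.7 -223.6  136.5] 135.0
brush 140 113 [ 565.6 -223.8  150.7] 140.6
brush 160 122 [ 566.2 -224.3  170.3] 160.0
brush 180 431 [ 563.  -221.6  195.4] 180.3
row [-4.55, 9.97, -0.11] 0.0
```

```bash
python3 -m crank '[[-1.5,3.3,0,0,1],[-3,6.6,0,0,1],[-4.5,10,0,0,1],[-4.5,10,0,0,1],[-4.5,10,0,0,1],[-4.5,10,0,0,1],[-4.5,10,3,0,1],[-4.5,10,6,0,1],[-4.5,10,9,0,1],[-4.5,10,11.2,0,1],[-4.5,10,12.1,0,1],[-4.5,10,12.5,0,1],[-4.5,10,12.7,0,1],[-4.5,10,12.7,0,1]]'
```

```text
time: 16.85
tool_pos: [464.8, -272.4, 175.4]
tcp_rot: [-180.0, -0.4, -37.1]
ft_force: [-2.4, 1.3, 18.0]
finger_gap: 16.4
grip_force: 61.3
```

```bash
python3 -m crank '[[0,0,-2,0,1],[0,0,-4,0,1],[0,0,-5.7,0,1],[0,0,-5.7,0,1],[0,0,-4,0,1],[0,0,-2,0,1],[0,0,-0.5,0,1],[0,0,0,0,1],[0,0,0.1,0,1],[0,0,0.1,0,1]]'
python3 -m crank '[[0,0,-3,0,1],[0,0,-6,0,1],[0,0,-9,0,1],[0,0,-12.8,0,1],[0,0,-12.8,0,1]]'; python3 look.py w6
python3 - <<'E'
from m import *
rel(596.5,-347.8,302); snap('side','d6')
P,h,ok,s=load('d6');x,y,z=P[...,0],P[...,1],P[...,2]; p=s['tool_pos']
for lo in range(110,200,15):
    q=P[ok&(np.hypot(x-p[0],y-p[1])<30)&(z>lo)&(z<lo+15)]
    if len(q)>10: print(lo,len(q),(q.mean(0)-p).round(1), q[:,2].min().round(1))
E
```

```text
time: 17.85
tool_pos: [464.0, -272.5, 173.5]
tcp_rot: [-180.0, -0.3, -37.1]
ft_force: [-3.6, 1.8, 20.9]
finger_gap: 16.7
grip_force: 61.8
time: 18.35
tool_pos: [464.2, -272.7, 304.0]
tcp_rot: [-180.0, -0.5, -37.1]
ft_force: [1.0, -0.1, -0.5]
finger_gap: 16.5
grip_force: 59.2
[ 463.5 -272.3  301.1] [ 1.  -0.5 -0.6]
white 401 [ 449.8 -133.4   27.7] 88.9
blue 525 [ 559.9 -220.    27.6] 88.8
black 63 [ 560.3 -219.5   26.1] 86.4
black 416 [ 462.8 -271.5   27.3] 89.1
brush 120 25 [ 466.3 -275.8  138.6] 137.3
brush 140 91 [ 467.5 -275.3  150.4] 142.9
brush 160 145 [ 468.2 -275.9  170.2] 160.1
brush 180 159 [ 468.7 -276.   191. ] 181.8
row [15.16, -2.0, -0.01] 0.0
125 28 [  -4.5   -3.9 -163.3] 135.4
140 81 [  -3.3   -3.9 -153.1] 140.1
155 77 [  -3.9   -4.6 -138.9] 155.0
170 96 [  -2.8   -5.  -123.7] 170.2
185 107 [  -1.8   -4.1 -107.5] 185.3
```

View pics/d6.png

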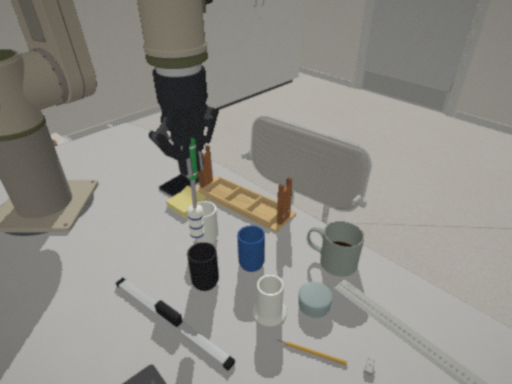

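The brush is clear of all the cups and leans slightly in the grip, so I offset for that. It goes back to the stand, whose bore is at (270,285).

```bash
python3 -m crank '[[4,-0.5,0,0,1],[8,-1,0,0,1],[12,-1.5,0,0,1],[15.6,-1.9,0,0,1],[15.6,-1.9,0,0,1],[15.6,-1.9,0,0,1],[15.6,-1.9,2,0,1],[15.6,-1.9,4,0,1],[15.6,-1.9,5.5,0,1],[15.6,-1.9,6.5,0,1],[15.6,-1.9,7,0,1],[15.6,-1.9,7,0,1]]'
python3 - <<'E'
from m import *
snap('side','d7');print(sense()['ft_force'])
z=np.load('pics/d7.npz')['im'][130:340,200:350,::-1]; w=np.load('pics/w6.npz')
cv2.imwrite('pics/d7c.png',cv2.resize(z,None,fx=2.5,fy=2.5))
E
```

```text
time: 19.65
tool_pos: [603.1, -354.1, 241.9]
tcp_rot: [-179.9, -1.4, -37.1]
ft_force: [6.5, -3.6, 39.1]
finger_gap: 16.4
grip_force: 63.6
[ 6.73111376 -3.58080357 38.52074624]
```

View pics/d7c.png

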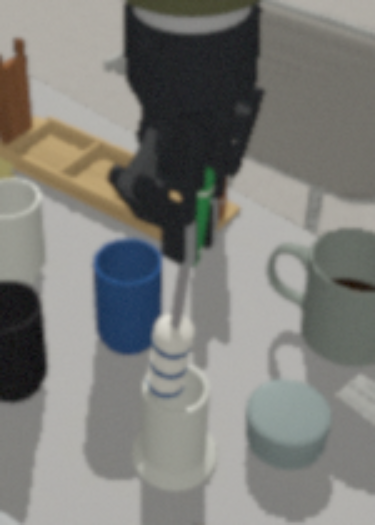

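The brush tip sits on the stand's left (-x) rim and is tilted. I'll lift and measure it.

```bash
python3 -m crank '[[0,0,-2,0,1],[0,0,-5,0,1],[0,0,-5,0,1],[0,0,-5,0,1]]'
python3 - <<'E'
from m import *
s0=sense();p=s0['tool_pos'];print(p.round(1),s0['ft_force'].round(1))
snap('side','d8');snap('wrist','w8');snap('scene','s8')
for n in('d8','w8','s8'):
    P,h,ok,s=load(n);x,y,z=P[...,0],P[...,1],P[...,2]
    cam=rays({'d':'side','w':'wrist','s':'scene'}[n[0]],[[256,192]],s)[0]
    for lo in range(90,190,20):
        q=P[ok&(np.hypot(x-p[0],y-p[1])<40)&(z>lo)&(z<lo+20)]
        if len(q)>10:
            v=q.mean(0)-cam; v[2]=0; v/=np.linalg.norm(v); print(n,lo,len(q),(q.mean(0)[:2]-p[:2]).round(1),'view',v[:2].round(2),'zmin',q[:,2].min().round(1))
E
```

```text
time: 20.1
tool_pos: [597.8, -350.5, 279.5]
tcp_rot: [-180.0, -0.1, -37.1]
ft_force: [-0.3, 0.3, -0.8]
finger_gap: 16.8
grip_force: 59.3
[ 597.8 -350.5  279.5] [-0.3  0.3 -0.8]
d8 110 72 [-16.3   2.5] view [0.02 1.  ] zmin 117.9
d8 130 116 [-15.4   1.3] view [0.02 1.  ] zmin 130.3
d8 150 121 [-12.3  -0.4] view [0.03 1.  ] zmin 150.8
d8 170 186 [-10.5   2.7] view [0.03 1.  ] zmin 170.3
w8 110 67 [-7.7  4.8] view [-0.81  0.59] zmin 114.6
w8 130 105 [-6.   3.4] view [-0.81  0.59] zmin 130.7
w8 150 103 [-3.4  2.3] view [-0.8  0.6] zmin 150.1
w8 170 771 [-8.2  5.6] view [-0.8  0.6] zmin 170.1
s8 110 43 [-22.4  16.3] view [ 0.52 -0.85] zmin 116.1
s8 130 81 [-21.   16.2] view [ 0.52 -0.85] zmin 130.1
s8 150 79 [-19.   13.4] view [ 0.52 -0.85] zmin 150.3
s8 170 76 [-16.2  10.9] view [ 0.52 -0.85] zmin 170.3
```

```bash
python3 -m crank '[[1.65,-0.35,0,0,1],[1.65,-0.35,0,0,1],[1.65,-0.35,1.5,0,1],[1.65,-0.35,3,0,1],[1.65,-0.35,4,0,1],[1.6,-0.35,5,0,1],[1.6,-0.35,5,0,1]]'
```

```text
time: 20.95
tool_pos: [611.6, -356.7, 225.3]
tcp_rot: [180.0, 0.2, -37.1]
ft_force: [-0.1, 0.1, -0.3]
finger_gap: 16.6
grip_force: 59.3
```

```bash
python3 -m crank '[[-0.1,0,1,0,1],[-0.2,0,2,0,1],[-0.3,0,3,0,1],[-0.4,0,4,0,1],[-0.4,0,4.6,0,1],[-0.4,0,4.6,0,1]]'
```

```text
time: 21.55
tool_pos: [609.1, -354.8, 180.7]
tcp_rot: [180.0, 0.1, -37.1]
ft_force: [1.4, -0.5, -0.7]
finger_gap: 16.2
grip_force: 59.3
```

```bash
python3 -m crank '[[0,0,0.3,0,1],[0,0,0.6,0,1],[0,0,0.6,0,1]]'; python3 -m crank '[[0,0,0.2,0,1],[0,0,0.2,0,1]]'
```

```text
time: 21.85
tool_pos: [609.5, -355.0, 176.0]
tcp_rot: [-180.0, 0.0, -37.1]
ft_force: [-0.3, 0.3, -0.4]
finger_gap: 16.7
grip_force: 59.3
time: 22.05
tool_pos: [609.5, -355.0, 174.1]
tcp_rot: [180.0, 0.0, -37.1]
ft_force: [-0.1, -0.3, -0.7]
finger_gap: 16.7
grip_force: 59.3
```

```bash
python3 -m crank '[[0,0,0.2,0,1],[0,0,0.4,0,1],[0,0,0.4,0,1]]'; python3 -m crank '[[0,0,0.2,0,1],[0,0,0.3,0,1],[0,0,0.3,0,1]]'
```

```text
time: 22.35
tool_pos: [610.7, -355.8, 173.3]
tcp_rot: [-180.0, -0.2, -37.1]
ft_force: [-2.1, 1.1, 10.6]
finger_gap: 16.9
grip_force: 60.9
time: 22.65
tool_pos: [611.6, -356.8, 172.9]
tcp_rot: [180.0, -0.5, -37.1]
ft_force: [-2.4, 0.5, 19.4]
finger_gap: 16.2
grip_force: 61.6
```

Contact with the stand floor. I release and rise.

```bash
python3 -m crank '[[0,0,-0.3,0,3],[0,0,-0.3,0,5],[0,0,-0.3,0,5],[0,0,-0.3,0,5],[0,0,-3,0,5],[0,0,-6,0,5],[0,0,-10,0,5],[0,0,-12,0,5],[0,0,-12,0,5]]'
python3 - <<'E'
from m import *
snap('side','d9');print(sense()['tool_pos'])
P,h,ok,s=load('d9');x,y,z=P[...,0],P[...,1],P[...,2]; H,S,V=[h[...,i].astype(int) for i in range(3)]
q=P[ok&(np.hypot(x-600,y+350)<50)&(z>140)&(z<235)&(S>100)]; print(q.mean(0),q.min(0),q.max(0))
rel(449.3,-133.5,200)
E
python3 look.py w9
```

```text
time: 23.55
tool_pos: [611.0, -356.0, 292.3]
tcp_rot: [-180.0, -0.4, -37.1]
ft_force: [0.6, 0.6, 1.3]
finger_gap: 49.8
grip_force: 0.0
[ 610.33939348 -355.53328314  289.28377974]
[ 593.98610321 -348.26818437  189.2693525 ] [ 586.18961925 -353.78315847  145.7999698 ] [ 602.51349725 -335.77434726  220.58372321]
row [-26.27, -7.98, 8.84] 0.0
[ 609.7 -355.1  286.9] [ 0.7  0.  -0.5]
blue 129 [ 562.6 -219.9   29.1] 88.7
black 468 [ 463.5 -271.9   27.6] 88.2
brush 100 44 [ 595.8 -344.6  110.6] 100.1
brush 120 24 [ 595.9 -344.7  125.6] 120.5
brush 140 103 [ 598.5 -346.6  153.4] 145.4
brush 160 164 [ 598.6 -346.1  170.5] 160.2
brush 180 199 [ 598.3 -346.1  190.2] 180.0
```

View pics/d9.png

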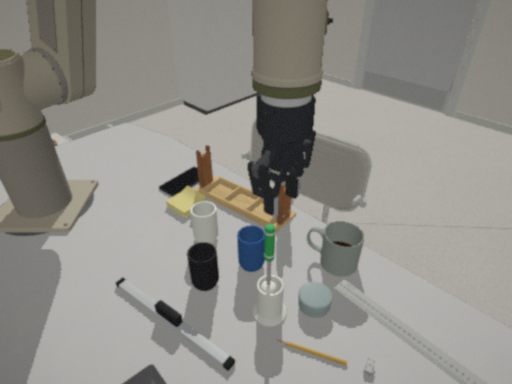

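The brush stands upright in its stand at (270,270). I go and take the white cup.

```bash
python3 -m crank '[[-4,-1.2,0,0,8.5],[-8,-2.4,0,0,8.5],[-12,-3.6,0,0,8.5],[-16,-4.8,3,0,8.5],[-20,-6,6,0,8.5],[-24,-7.3,9,0,8.5],[-26.2,-8,11,0,8.5],[-26.2,-8,11,0,8.5],[-26.2,-8,11,0,8.5]]'
python3 look.py w10; python3 -c "
from h import *
rel(449.5,-133.3,66)"
```

```text
time: 24.55
tool_pos: [447.7, -132.3, 175.2]
tcp_rot: [179.9, 0.2, -37.1]
ft_force: [0.1, -1.0, 0.6]
finger_gap: 84.7
grip_force: 0.0
[ 449.  -133.2  176.8] [-0.5  0.6 -0.1]
white 1180 [ 450.  -132.8   27.8] 89.1
blue 850 [ 559.6 -218.5   27.3] 89.0
black 1420 [ 463.  -270.    27.5] 88.6
row [0.06, -0.03, 11.08] 0.0
```

```bash
python3 -m crank '[[0.1,0,4,0,8.5],[0.1,0,8,0,8.5],[0.1,0,10.5,0,8.5],[0.1,0,11.1,0,8.5],[0.1,0,11.1,0,5],[0.1,0,11.1,0,5],[0.1,0,11.1,0,5],[0.1,0,11.1,0,5],[0.1,0,11.1,0,5],[0.1,0,11.1,0,5]]' 50
python3 -m crank '[[0,0,-3,0,5],[0,0,-6,0,5],[0,0,-6,0,5]]'
python3 -c "
from h import *
print(sense()['tool_pos']);rel(473.6,55,127)"
```

```text
time: 25.6
tool_pos: [451.6, -134.5, 68.5]
tcp_rot: [-180.0, -0.2, -37.1]
ft_force: [0.3, -0.3, 7.0]
finger_gap: 58.4
grip_force: 54.4
time: 25.9
tool_pos: [452.7, -134.9, 131.3]
tcp_rot: [-179.9, -0.4, -37.1]
ft_force: [0.7, -1.3, -1.3]
finger_gap: 58.6
grip_force: 55.0
[ 452.74444159 -134.85854832  131.29272954]
row [-9.8, -16.39, 0.39] 0.0
```

```bash
python3 -m crank '[[-3,-2,0,0,5],[-6,-5,0,0,5],[-9.8,-7,0,0,5],[-9.8,-11,0,0,5],[-9.8,-14.5,0,0,5],[-9.8,-16.4,0,0,5],[-9.8,-16.4,0,0,5],[-9.8,-16.4,0,0,5]]'
python3 - <<'E'
from m import *
snap('wrist','w11')
rel(473.6,55,76)
P,h,ok,s=load('w11'); H,S,V=[h[...,i].astype(int) for i in range(3)]
x,y,z=P[...,0],P[...,1],P[...,2]
reg=ok&(x>380)&(x<680)&(y>-120)&(y<130)
q=P[reg&(z>116)&(z<130)&(S>70)]; print('posts',cv2.minAreaRect(np.float32(q[:,:2])),len(q))
q=P[reg&(z>86)&(z<170)&(S<70)&(np.hypot(x-473,y-55)<40)]; print(q.mean(0),fitc(q),len(q),q.max(0))
E
```

```text
time: 26.7
tool_pos: [470.1, 56.3, 125.5]
tcp_rot: [179.9, 0.1, -37.1]
ft_force: [-0.7, -1.0, -2.7]
finger_gap: 58.3
grip_force: 55.1
row [0.35, -0.16, 4.96] 0.0
posts ((476.525146484375, 51.55229949951172), (85.01399230957031, 6.360126495361328), 52.874332427978516) 263
[470.89422958  56.19230701 127.20801053] [469.99634445  56.80130636  27.79173557] 16165 [504.2827233   87.80169205 169.95867165]
```

View pics/w11.png

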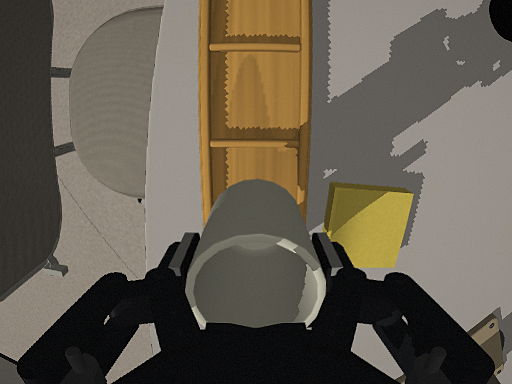

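The white cup is held over the near pocket, in line with the caddy. The strips show at rows 47 and 143, columns 208–300, and I use those to check the caddy's centre.

Run:
```python
from m import *
P,h,ok,s=load('w11')
q=onz('wrist',[[210,47],[300,47],[208,143],[299,143]],18,s); print(q.round(1), q.mean(0), np.degrees(np.arctan2(*( (q[0]+q[1]-q[2]-q[3])[[1,0]]))))
print(sense()['tool_pos'])
```

```text
[[583.8  13.6  18. ]
 [543.  -40.5  18. ]
 [525.8  60.6  18. ]
 [483.2   4.2  18. ]] [533.93878605   9.49961714  18.        ] -37.910672537847006
[469.9595404   55.87663899 125.58039521]
```

```bash
python3 -m crank '[[0.4,-0.05,1,0,5],[0.4,-0.05,2.5,0,5],[0.4,-0.05,4,0,5],[0.4,-0.05,4.7,0,5],[0.4,-0.05,5,0,5],[0.4,-0.05,5,0,5]]'; python3 -m crank '[[0,0,0.15,0,5],[0,0,0.3,0,5],[0,0,0.3,0,5]]'
```

```text
time: 27.35
tool_pos: [473.9, 53.8, 75.9]
tcp_rot: [180.0, 0.0, -37.2]
ft_force: [-0.3, -0.4, -2.3]
finger_gap: 58.4
grip_force: 55.1
time: 27.65
tool_pos: [475.1, 54.1, 74.5]
tcp_rot: [-180.0, -0.1, -37.1]
ft_force: [-1.1, -0.7, 4.2]
finger_gap: 58.6
grip_force: 55.5
```

```bash
python3 -m crank '[[0,0,0,0,8.5],[0,0,0,0,8.5],[0,0,0,0,8.5],[0,0,-3,0,8.5],[0,0,-7,0,8.5],[0,0,-11,0,8.5],[0,0,-11,0,8.5]]'; python3 look.py w12
python3 -c "
from h import *
rel(559.7,-219.5,185)"
```

```text
time: 28.35
tool_pos: [478.0, 54.3, 190.0]
tcp_rot: [-179.6, -0.5, -37.1]
ft_force: [0.9, -0.1, 0.4]
finger_gap: 85.0
grip_force: 0.0
[476.6  54.2 187. ] [-0.1 -0.6  0.1]
white 641 [473.9  55.7  27.4] 94.5
black 222 [ 462.8 -269.6   28.2] 87.8
row [23.15, 16.81, 0.26] 0.0
```

```bash
python3 -m crank '[[4,3,0,0,8.5],[8,6,0,0,8.5],[12,9,0,0,8.5],[16,12,0,0,8.5],[20,15,0,0,8.5],[23.1,16.8,0,0,8.5],[23.1,16.8,0,0,8.5],[23.1,16.8,0,0,8.5],[23.1,16.8,0,0,8.5]]'; python3 look.py w13
python3 -c "
from h import *
rel(559.7,-219.5,66)"
```

```text
time: 29.3
tool_pos: [556.3, -218.2, 182.1]
tcp_rot: [180.0, 0.1, -37.1]
ft_force: [-0.5, -0.5, -0.2]
finger_gap: 85.0
grip_force: 0.0
[ 556.5 -218.   182.5] [ 0.3  0.3 -0.1]
white 64 [472.1  56.6  29.3] 95.1
blue 1302 [ 561.1 -219.9   27.4] 88.8
black 200 [ 560.4 -219.5   25.9] 86.9
black 718 [ 463.8 -270.6   27.8] 88.3
row [0.37, -0.07, 11.65] 0.0
```

```bash
python3 -m crank '[[0.4,-0.1,4,0,8.5],[0.4,-0.1,8,0,8.5],[0.4,-0.1,10.8,0,8.5],[0.4,-0.1,11.5,0,8.5],[0.4,-0.1,11.5,0,5],[0.4,-0.1,11.5,0,5],[0.4,-0.1,11.5,0,5],[0.4,-0.1,11.5,0,5],[0.4,-0.1,11.5,0,5],[0.4,-0.1,11.5,0,5]]' 50
python3 -m crank '[[0,0,-3,0,5],[0,0,-7,0,5],[0,0,-7,0,5]]'
python3 -c "
from h import *
print(sense()['tool_pos']);rel(594.4,-37,138)"
```

```text
time: 30.35
tool_pos: [562.2, -221.4, 70.5]
tcp_rot: [-179.9, -0.2, -37.1]
ft_force: [-0.8, 0.9, 6.3]
finger_gap: 59.0
grip_force: 54.6
time: 30.65
tool_pos: [564.3, -222.6, 145.5]
tcp_rot: [-179.9, -0.6, -37.1]
ft_force: [1.0, -0.4, -0.9]
finger_gap: 58.8
grip_force: 54.8
[ 564.29893503 -222.64869119  145.52970464]
row [-8.82, -16.61, 0.69] 0.0
```

```bash
python3 -m crank '[[-3,-1,0,0,5],[-6,-3,0,0,5],[-9,-6,0,0,5],[-9,-10,0,0,5],[-9,-14,0,0,5],[-9,-16.6,0,0,5],[-9,-16.6,0,0,5],[-9,-16.6,0,0,5]]'
python3 - <<'E'
from m import *
snap('wrist','w14')
P,h,ok,s=load('w14'); H,S,V=[h[...,i].astype(int) for i in range(3)]
x,y,z=P[...,0],P[...,1],P[...,2]
q=P[ok&(z>130)&(z<180)&(H>98)&(H<125)&(S>110)&(np.hypot(x-594,y+37)<45)]; print(fitc(q),len(q),q.max(0))
rel(594.4,-37,78); print(sense()['tool_pos'])
E
```

```text
time: 31.45
tool_pos: [589.0, -33.8, 137.9]
tcp_rot: [180.0, 0.0, -37.1]
ft_force: [-0.9, -0.5, -1.7]
finger_gap: 58.8
grip_force: 54.9
[589.37954443 -33.64365427  27.45939731] 8845 [624.43408247   4.34237985 177.78113034]
row [0.61, -0.14, 5.99] 0.0
[588.72663746 -34.42386297 137.85975549]
```

```bash
python3 -m crank '[[0.6,-0.05,1,0,5],[0.6,-0.05,3,0,5],[0.6,-0.05,5,0,5],[0.6,-0.05,5.7,0,5],[0.6,-0.05,5.9,0,5],[0.6,-0.05,5.9,0,5]]'; python3 -m crank '[[0,0,0.2,0,5],[0,0,0.4,0,5],[0,0,0.4,0,5]]'
```

```text
time: 32.1
tool_pos: [594.3, -37.9, 79.4]
tcp_rot: [180.0, -0.0, -37.2]
ft_force: [0.6, 0.2, -1.2]
finger_gap: 59.0
grip_force: 54.9
time: 32.4
tool_pos: [595.3, -37.6, 76.6]
tcp_rot: [-179.9, -0.1, -37.1]
ft_force: [-0.3, -0.9, 1.7]
finger_gap: 59.1
grip_force: 55.2
```

```bash
python3 -m crank '[[0,0,0.05,0,5],[0,0,0.05,0,8.5],[0,0,0,0,8.5],[0,0,0,0,8.5],[0,0,-3,0,8.5],[0,0,-7,0,8.5],[0,0,-11,0,8.5],[0,0,-11,0,8.5]]'; python3 look.py w15
python3 -c "
from h import *
rel(463.3,-271.2,185)"
```

```text
time: 33.2
tool_pos: [598.1, -37.9, 192.9]
tcp_rot: [-179.7, -0.6, -37.1]
ft_force: [1.4, 0.4, 1.2]
finger_gap: 85.2
grip_force: 0.0
[596.7 -37.7 189.6] [ 0.5 -0.4  0.1]
blue 1568 [595.1 -37.1  27.5] 93.1
black 360 [ 464.  -269.9   27.7] 88.0
black 594 [595.5 -38.1  27.8] 90.2
row [3.46, 26.67, 0.39] 0.0
```

```bash
python3 -m crank '[[0.6,4.5,0,0,8.5],[1.2,9,0,0,8.5],[1.8,13.5,0,0,8.5],[2.4,18,0,0,8.5],[3,22.5,0,0,8.5],[3.4,26.7,0,0,8.5],[3.4,26.7,0,0,8.5],[3.4,26.7,0,0,8.5],[3.4,26.7,0,0,8.5]]'; python3 look.py w16
python3 -c "
from h import *
rel(463.3,-271.2,68)"
```

```text
time: 34.15
tool_pos: [460.3, -269.8, 184.4]
tcp_rot: [-180.0, 0.1, -37.1]
ft_force: [0.1, 0.1, -1.0]
finger_gap: 85.0
grip_force: 0.0
[ 460.5 -269.6  184.6] [ 0.  -0.3  0.8]
blue 693 [593.3 -38.   27.7] 91.0
black 1239 [ 463.1 -271.7   27.4] 88.7
black 531 [593.2 -38.2  27.8] 89.7
row [0.33, -0.03, 11.66] 0.0
```

```bash
python3 -m crank '[[0.3,0,4,0,8.5],[0.3,0,8,0,8.5],[0.3,0,10.8,0,8.5],[0.3,0,11.6,0,8.5],[0.3,0,11.6,0,5],[0.3,0,11.6,0,5],[0.3,0,11.6,0,5],[0.3,0,11.6,0,5],[0.3,0,11.6,0,5],[0.3,0,11.6,0,5]]' 50
python3 -m crank '[[0,0,-3,0,5],[0,0,-7,0,5],[0,0,-10,0,5],[0,0,-10,0,5],[0,0,-10,0,5]]'
python3 -c "
from h import *
print(sense()['tool_pos']);rel(534,9.3,170)"
```

```text
time: 35.2
tool_pos: [463.8, -273.3, 71.1]
tcp_rot: [-180.0, -0.2, -37.1]
ft_force: [1.0, 0.3, 6.8]
finger_gap: 58.8
grip_force: 54.7
time: 35.7
tool_pos: [462.9, -272.9, 170.0]
tcp_rot: [180.0, -0.1, -37.2]
ft_force: [0.5, -0.1, -2.2]
finger_gap: 59.0
grip_force: 54.9
[ 462.85059593 -272.90853253  169.9573374 ]
row [-11.37, -26.79, -0.02] 0.0
```

```bash
python3 -m crank '[[-3,-3,-1,0,5],[-6,-6,-1,0,5],[-9,-9,-1,0,5],[-11.3,-13,-1,0,5],[-11.3,-17,-1,0,5],[-11.3,-21,-1,0,5],[-11.3,-25,-1,0,5],[-11.3,-26.8,-1,0,5],[-11.3,-26.8,-1,0,5],[-11.3,-26.8,-1,0,5]]'
python3 - <<'E'
from m import *
snap('wrist','w17')
P,h,ok,s=load('w17'); H,S,V=[h[...,i].astype(int) for i in range(3)]
x,y,z=P[...,0],P[...,1],P[...,2]
q=P[ok&(z>160)&(z<205)&(V<70)&(np.hypot(x-s['tool_pos'][0],y-s['tool_pos'][1])<28)]; print(len(q), fitc(q) if len(q)>9 else '')
rel(534,9.3,78); print(sense()['tool_pos'])
E
```

```text
time: 36.7
tool_pos: [533.2, 9.0, 177.7]
tcp_rot: [179.9, 0.1, -37.1]
ft_force: [-0.7, -1.0, -1.6]
finger_gap: 59.0
grip_force: 55.2
7642 [533.30390061   9.15466962  27.1218469 ]
row [0.04, -0.13, 10.0] 0.0
[533.15640487   8.48559851 178.02234397]
```

View pics/w17.png

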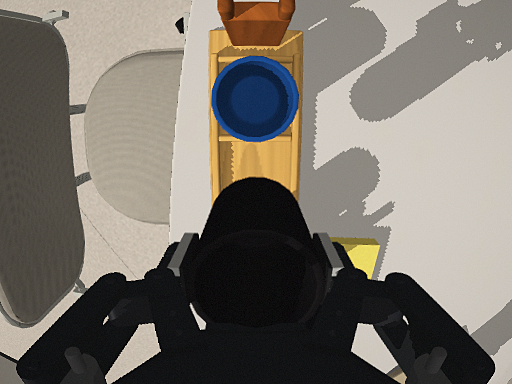

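Blue sits in the far pocket at (255,98), and black hangs centred over the middle one. I lower it.

```bash
python3 -m crank '[[0.05,-0.05,3,0,5],[0.05,-0.05,6,0,5],[0.05,-0.05,8,0,5],[0.05,-0.05,9.3,0,5],[0.05,-0.05,9.8,0,5],[0.05,-0.05,9.9,0,5],[0.05,-0.05,9.9,0,5]]'; python3 -m crank '[[0,0,0.2,0,5],[0,0,0.3,0,5],[0,0,0.3,0,5]]'
```

```text
time: 37.45
tool_pos: [535.7, 9.0, 81.3]
tcp_rot: [-180.0, -0.1, -37.2]
ft_force: [-0.2, -0.2, -2.2]
finger_gap: 58.9
grip_force: 55.2
time: 37.75
tool_pos: [535.2, 9.4, 77.6]
tcp_rot: [-180.0, -0.0, -37.1]
ft_force: [-0.3, 0.9, -2.0]
finger_gap: 58.8
grip_force: 55.2
```

```bash
python3 -m crank '[[0,0,0.15,0,5],[0,0,0.15,0,5],[0,0,0.15,0,8.5],[0,0,0.1,0,8.5],[0,0,0,0,8.5],[0,0,-3,0,8.5],[0,0,-7,0,8.5],[0,0,-11,0,8.5],[0,0,-15,0,8.5],[0,0,-18,0,8.5],[0,0,-18,0,8.5]]'; python3 look.py w18
python3 - <<'E'
from m import *
rel(408,-371,255)
snap('scene','s18');snap('side','d18')
for n in('s18','d18'):
    P,h,ok,s=load(n); H,S,V=[h[...,i].astype(int) for i in range(3)];x,y,z=P[...,0],P[...,1],P[...,2]
    m=ok&(x>260)&(x<560)&(y>-490)&(y<-250)
    q=P[m&(z>29)&(z<45)]; print(n,len(q),cv2.minAreaRect(np.float32(q[:,:2])) if len(q)>5 else '')
    q=P[m&(z>6)&(z<45)]; print(cv2.minAreaRect(np.float32(q[:,:2])))
E
```

```text
time: 38.85
tool_pos: [537.7, 9.2, 263.5]
tcp_rot: [-179.7, -0.5, -37.1]
ft_force: [0.8, -0.4, 0.7]
finger_gap: 85.2
grip_force: 0.0
[536.6   9.3 260.5] [ 0.8 -0.7 -0.7]
white 428 [474.6  55.4  27.5] 93.1
blue 823 [594.  -36.   27.2] 94.3
black 65 [594.9 -36.9  26.8] 90.3
black 893 [535.   10.   27.2] 93.6
row [12.7, 38.08, 0.49] 0.0
s18 144 ((402.3746032714844, -368.0628967285156), (20.83574676513672, 59.81890106201172), 52.838104248046875)
((403.17681884765625, -377.1716003417969), (257.2202453613281, 225.46958923339844), 0.7006816864013672)
d18 295 ((405.0887451171875, -368.025146484375), (18.10760498046875, 61.630958557128906), 53.0446662902832)
((369.9124450683594, -413.2630615234375), (136.0648193359375, 313.7913818359375), 53.0543098449707)
```

```bash
python3 -m crank '[[2,5,0,0,6],[4,10,0,0,6],[5,15,0,0,6],[6,20,0,0,6],[8,25,0,0,6],[10,30,0,0,6],[12,35,0,0,6],[12.4,38,2,0,6],[12.4,38,5,0,6],[12.4,38,6,0,6],[12.4,38,6,0,6],[12.4,38,6,0,6]]'
python3 - <<'E'
from m import *
snap('wrist','w19')
P,h,ok,s=load('w19'); H,S,V=[h[...,i].astype(int) for i in range(3)];x,y,z=P[...,0],P[...,1],P[...,2]
m=ok&(x>260)&(x<560)&(y>-490)&(y<-250)
q=P[m&(z>31)&(z<42)&(V<80)];print(len(q),q.mean(0),cv2.minAreaRect(np.float32(q[:,:2])))
rel(404.5,-368.3,39);print(sense()['tool_pos'])
E
```

```text
time: 40.2
tool_pos: [404.9, -367.4, 197.4]
tcp_rot: [-180.0, 0.0, -37.1]
ft_force: [-0.0, -0.1, -0.0]
finger_gap: 60.1
grip_force: 0.0
1044 [ 405.90204954 -368.48455763   35.06001603] ((404.9381103515625, -367.7093200683594), (18.00033187866211, 57.91378402709961), 53.24406051635742)
row [-0.06, 0.1, 15.94] 0.0
[ 405.38665653 -367.76824056  198.38280033]
```

View pics/w19.png

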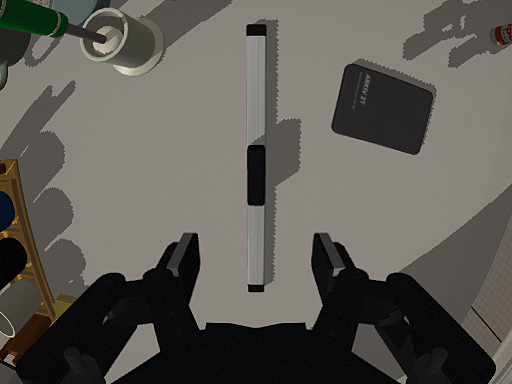

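The bar lies vertically at column 256 with its grip block at (256,175), right under the tool. I grasp it.

```bash
python3 -m crank '[[0,0,4,0,6],[0,0,8,0,6],[0,0,12,0,6],[0,0,15,0,6],[0,0,15.9,0,6],[0,0,15.9,0,4],[0,0,15.9,0,1],[0,0,15.9,0,1],[0,0,15.9,0,1],[0,0,15.9,0,1],[0,0,15.9,0,1]]' 70
python3 -m crank '[[0,0,-2,0,1],[0,0,-6,0,1],[0,0,-10,0,1],[0,0,-14,0,1],[0,0,-18.6,0,1],[0,0,-18.6,0,1],[0,0,-18.6,0,1]]'
python3 -c "
from h import *
print(sense()['tool_pos']);rel(534,9.3,225,-37.4)"
```

```text
time: 41.35
tool_pos: [406.2, -369.9, 41.3]
tcp_rot: [180.0, -0.3, -37.1]
ft_force: [1.3, 1.7, 7.2]
finger_gap: 16.6
grip_force: 69.4
time: 42.05
tool_pos: [405.3, -369.4, 227.0]
tcp_rot: [179.9, -0.3, -37.1]
ft_force: [-0.1, 0.3, -2.7]
finger_gap: 16.2
grip_force: 68.8
[ 405.2579278  -369.35164669  227.00532483]
row [-12.6, -37.96, 0.1] 0.004
```

```bash
python3 -m crank '[[-2,-1,0,0,1],[-4,-3,0,0,1],[-6,-6,0,0,1],[-8,-10,0,0,1],[-9,-14,0,0,1],[-10,-18,0,0,1],[-11,-22,0,0,1],[-12,-26,0,0,1],[-12.6,-30,0,0,1],[-12.6,-34,0,0,1],[-12.6,-37,0,0,1],[-12.6,-38,0,0,1],[-12.6,-38,0,0,1],[-12.6,-38,3,0,1],[-12.6,-38,4.5,0,1],[-12.6,-38,4.5,0,1],[-12.6,-38,4.5,0,1]]'
python3 - <<'E'
from m import *
print(sense()['tool_pos'])
snap('wrist','w20');P,h,ok,s=load('w20'); H,S,V=[h[...,i].astype(int) for i in range(3)];x,y,z=P[...,0],P[...,1],P[...,2]
m=ok&(x>380)&(x<690)&(y>-130)&(y<140)
u=np.array([.795,-.606]);n=np.array([.606,.795]);c=np.array([534,9.3])
q=P[m&(z>135)&(z<165)&(S<60)&(V>80)]; print('bar',len(q),cv2.minAreaRect(np.float32(q[:,:2])),q.mean(0))
pu=(q[:,:2]-c)@u;pn=(q[:,:2]-c)@n;k=np.polyfit(pu,pn,1);print('bar line n vs u',k,pu.min(),pu.max(),np.polyval(k,[-135,135]))
q=P[m&(z>112)&(z<130)&(S>70)];pu=(q[:,:2]-c)@u;pn=(q[:,:2]-c)@n
for a in(pu<-100,pu>100):
    if a.sum()>5: print('post',a.sum(),pu[a].min(),pu[a].max(),pn[a].min(),pn[a].max())
q=P[m&(z>80)&(z<99)];print('x')
E
```

```text
time: 43.75
tool_pos: [532.7, 9.9, 179.0]
tcp_rot: [179.9, 0.1, -37.2]
ft_force: [-0.0, 0.2, -1.2]
finger_gap: 16.4
grip_force: 68.9
[532.69587902   9.86147908 179.04043643]
bar 8083 ((556.67626953125, -7.4802093505859375), (19.924259185791016, 197.53407287597656), 52.923648834228516) [587.20372846 -30.58965527 148.90411952]
bar line n vs u [0.00275999 0.34572648] -70.5444238491731 126.88453060510393 [-0.02687263  0.71832559]
post 492 127.07838769790254 138.7648446819337 -22.700762576352002 22.690582068795827
x
```

View pics/w20.png

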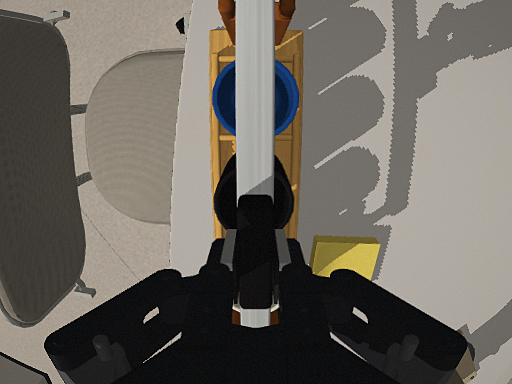

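The bar is over the notches and aligned to within 1 mm; it crosses the far post at (255,15). I lower it.

```bash
python3 -m crank '[[0.1,0.05,1,0,1],[0.1,0.05,2,0,1],[0.1,0.05,2.8,0,1],[0.1,0.05,3.3,0,1],[0.1,0.05,3.3,0,1]]'; python3 -m crank '[[0,0,0.2,0,1],[0,0,0.3,0,1],[0,0,0.3,0,1]]'
```

```text
time: 44.3
tool_pos: [533.7, 9.7, 145.8]
tcp_rot: [180.0, 0.0, -37.1]
ft_force: [-0.1, 0.0, -1.7]
finger_gap: 16.2
grip_force: 68.9
time: 44.6
tool_pos: [534.1, 9.7, 145.2]
tcp_rot: [-180.0, -0.0, -37.1]
ft_force: [-9.3, 0.8, 14.4]
finger_gap: 16.3
grip_force: 71.0
```

```bash
python3 -m crank '[[0,0,0,0,3],[0,0,0,0,4],[0,0,0,0,5],[0,0,0,0,5],[0,0,-3,0,5],[0,0,-7,0,5],[0,0,-11,0,5],[0,0,-14,0,5],[0,0,-14,0,5]]'
python3 - <<'E'
from m import *
snap('wrist','w21');a=snap('side','d21');b=snap('scene','s21')
P,h,ok,s=load('w21'); H,S,V=[h[...,i].astype(int) for i in range(3)];x,y,z=P[...,0],P[...,1],P[...,2]
m=ok&(x>380)&(x<690)&(y>-130)&(y<140)
c=np.array([534,9.3])
q=P[m&(z>110)&(z<122)&(S<60)&(V>80)]; pu=(q[:,:2]-c)@[.795,-.606];print(len(q),cv2.minAreaRect(np.float32(q[:,:2])),[q[(pu>i)&(pu<i+40),2].mean().round(1) for i in(-150,-100,60,110)])
cv2.imwrite('pics/fin.png',np.hstack([cv2.resize(v[0][:,:,::-1],(400,300)) for v in(a,b)]))
E
```

```text
time: 45.5
tool_pos: [536.3, 9.4, 289.2]
tcp_rot: [-179.7, -0.4, -37.1]
ft_force: [-0.2, -0.9, 0.9]
finger_gap: 49.9
grip_force: 0.0
3644 ((530.6485595703125, 20.56208038330078), (44.54758834838867, 298.9989013671875), 49.75537109375) [np.float64(115.5), np.float64(115.4), np.float64(115.4), np.float64(115.5)]
```

View pics/fin.png

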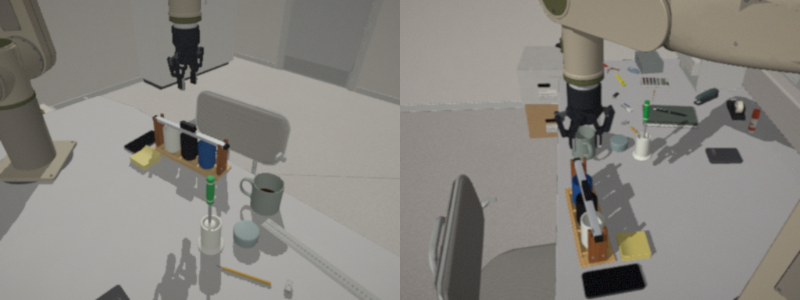

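The final views show the bar level in both notches, the three cups in the caddy, and the brush upright at (210,230). The robot is clear of everything.

```bash
python3 -c "
from bench import hand_in
print(hand_in())"
```

```text
the job is handed in; nothing more can be done
None
```

I brushed the white, blue and black tumblers in that order, put each in its own caddy pocket, stood the brush head down in its stand, laid the bar level in both notches, and handed the job in at about 46 s; no verdict came back.

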